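Mark the third gap of the drying rack and push the painted cup into it

TASK

With a fingertip, push the yellow pointer along the rail of the drying rack until it stands over the third gap, counting gaps from the end with the orange post. Then push the green-rimmed cup along the table into that third gap until it rests against the back board, upright and never lifted, leaving the pointer over the gap and the other cups, the paint jar and the brush where they are.

Things in the scene. Friction and masses are not known exactly. Their poses are not given: they have to be found in the camera images.
- rack: Fixed wooden drying rack, 430 mm long, 34 mm high. Origin: on the table, midway along it. y runs along the rack; x points away from the robot, into the gaps. 7 dividers, 8 mm thick, at y = -210, -140, -70, 0, 70, 140, 210 mm leave 6 gaps 62 mm wide, centred at y = -175, -105, -35, 35, 105, 175 mm. The table is their floor; they are open above and at the mouth, x = -29 mm.
- back_board (a point): Middle of the near face of the rack's back board, where the gaps end: rack x = +15 mm, y = 0, 17 mm above the table. The board is 12 mm thick and 34 mm high, so the gaps are 44 mm deep. A metal rail (top 42 mm above the table) runs along the top of the board at rack x = 21 mm and carries the yellow pointer.
- orange_mark (a point): Centre of the top of the orange post (24 x 24 mm, 55 mm high, fixed) at one end of the rack: at rack y = +224 or -230 mm. Gaps are counted from this end: the third gap's centre is 35 mm from the rack's middle, on the orange post's side. A dark wooden post of the same size stands at the other end.
- pointer (a joint): Position of the yellow pointer along the rail in m: 0 = over the gap centre at rack y = +175 mm, growing towards rack -y, so rack y = 0.175 - value; travel 0 to 0.35. It stays where it is left; sliding it takes about 1.5 N. It cannot come off the rail. It starts over the first or second gap from the rack's +y end.
- pointer_tab (a point): Centre of the pointer's upright yellow tab, 65 mm above the table at rack x = 21 mm. The tab is 14 mm wide along the rail, 10 mm thick and reaches from 47 mm to 77 mm above the table; below it a 22 mm wide saddle sits on the rail.
- green_cup: The loose cork-brown cup with the green rim (about 120 g), standing on the table before the rack. Origin: centre of its underside. Round: 48 mm diameter and straight-sided up to 22 mm height, then tapering to 28 mm diameter at the top, 52 mm high. z axis up. When it rests against the back board its centre is at rack x = -9 mm.
- red_cup: Like the green cup but with a red rim; stands in one of the rack's gaps (not the third). Leave alone.
- white_cup: Like the green cup but with a white rim; stands in one of the rack's gaps (not the third). Leave alone.
- paint_jar: Small closed paint jar with a blue cap, 40 mm diameter, 55 mm high, on the table near the rack's -y end. Origin: centre of its underside. Leave alone.
- brush: Slim artist's brush with a red handle, 185 mm long, 9 mm thick, lying on the table beyond the rack's +y end, across the rack's direction. Origin: about its middle, on its underside. Leave alone.
There are look-alikes about, which are no part of the job. Leave any black or pink look-alike of the green_cup alone.

How it is judged (in metres and radians):
On the way, in this order (a step that is already met when the one before it is completed fails the run):
1. the pointer stands over the third gap from the orange post (((y of orange_mark in the frame of rack above 0 m and value of joint pointer between 0.113 and 0.167 m) or (y of orange_mark in the frame of rack below 0 m and value of joint pointer between 0.183 and 0.237 m))), for 0.2 s.
2. the green-rimmed cup is in that third gap, against the back board (((y of orange_mark in the frame of rack above 0 m and y of green_cup in the frame of rack between 0.023 and 0.047 m) or (y of orange_mark in the frame of rack below 0 m and y of green_cup in the frame of rack between -0.047 and -0.023 m)) and x of green_cup in the frame of rack between -0.017 and 0 m and height (world z) of green_cup below 0.006 m and angle between green_cup's own z axis and vertical below 0.1 rad), for 0.2 s.
At the end, for the whole second after the job is handed in: The pointer is over the third gap from the orange post (within 27 mm of its middle), and the green-rimmed cup stands upright on the table in that gap, at rest, within 12 mm of the gap's middle line and within 8 mm of touching the back board (all of step 2 and ((y of orange_mark in the frame of rack above 0 m and value of joint pointer between 0.113 and 0.167 m) or (y of orange_mark in the frame of rack below 0 m and value of joint pointer between 0.183 and 0.237 m)) and linear speed of green_cup below 0.01 m/s).
It fails at once if the green-rimmed cup is lifted off the table (height (world z) of green_cup above 0.012 m).
It fails at once if the green-rimmed cup is tipped (angle between green_cup's own z axis and vertical above 0.4 rad).
It fails at once if one of the other cups, the paint jar or the brush is moved more than 15 mm (distance of any of red_cup, white_cup, paint_jar, brush from where it was at the start of the episode above 0.015 m).
It also fails if it takes over 48 s, if anything falls off the work surface, if the arm or the gripper's body presses on something with over 40 N, if the wrist force passes 120 N, or if a joint passes its speed limit or range.

ROBOT

A 6-joint arm with a two-finger parallel gripper is mounted at the origin on the work surface. World frame = base frame: x ahead of the robot, y to its left, z up, the work surface at z = 0. Lengths are in mm, angles in rad, forces in N, time in s.
With the tool pointing down it reaches from about 350 to 850 mm from the base axis. Payload 8.1 kg.
Tool frame: the origin (TCP) lies on the centre line of the jaws, within the pads' length; the fingertips stand 11 mm ahead of it and the grasp point (between the pads) lies 8 mm behind it; z points along the fingers, y is the line along which they close (so a half turn about z gives the same grasp; the last joint's range is limited). The gripper opens to 85 mm and grips with 20 to 120 N. Pads are 22 mm wide; open, the fingers measure 114 mm over their backs; the gripper's body (76 mm by 85 mm) begins 54 mm behind the grasp point. The pads swing forward as they close: fully open they stand 13 mm farther back than shut.
Start: joints at [1.146, 0.13, 1.488, -0, 1.523, -0.085], TCP at [199.958, 565.705, 242.292] pointing down, gripper open.
Joint ranges: [-2.96, 2.96], [-0.89, 2.26], [0.02, 2.5], [-1.34, 4.48], [0, 2.73], [-2.66, 2.66]. Speed limits (rad/s): [2.39, 2.39, 2.79, 3.14, 3.14, 3.14].

INTERFACE

Orientations are given as [roll, pitch, yaw] about the fixed x, y, z axes, in that order (R = Rz(yaw) Ry(pitch) Rx(roll)).
In Python, from station import ctrl, vision, nets gives the robot as it stands. The module is installed in compiled form; this text tells all that it offers.
- The arm moves only by the tool drive_tool, never from a script. Its arguments are lists of equal length, an entry for each row: "slide": the shift along the tool's x, y, z normalised to -1 to 1, where 1 is 0.02 m, a list of three; "turn": the turn about the tool's z normalised to -1 to 1, where 1 is 8 degrees. A call has 1 to 8 rows; each row shifts and turns the commanded pose from where the row before left it, along the tool's axes as they then stand; what a row does not reach is not made up. A row lasts 1/8 s, in which the tool goes at most 62.5 mm and 10.7 degrees, less where a joint would pass 70% of its speed; a pose out of reach is approached as far as the arm can. A call with a number of a shift or a turn outside -1 to 1 is refused whole. A call with a gripper value outside its range is refused whole. "grip" is the gripper's target within -1 to 1 (fully open at 1, half-way at 0, shut at -1), set as the call begins (left out, the last holds). The fingers move at their own pace and stop on an object; the grip force is fixed at half the most. Time passes only in rows, so rows that do not move let the fingers close. It gives the time, the measured TCP pose, the force, the opening and the grip force at its end, in the units of the state.
- ctrl.state(): the state, without advancing time (a new reading comes with each control period).
- vision.read_camera(name): name is "side" or "top"; returns a dict with "color" (384x512x3 uint8, red, green, blue), "depth" (384x512 float32, mm along the optical axis (not along the pixel's ray), 0 where there is no reading), "mtx" (3x3 intrinsics, pixels), "pose" (4x4, takes a point from camera to world coordinates). Camera axes: x right, y up, looking along -z (the intrinsics and any distortion apply to the point x, -y, -z); pixel columns grow to the right and rows downward; lengths in mm; the calibration is good to about 2 mm. A picture is of the moment at which its call begins.
- ctrl.close_job(): hands the job in; it is judged then, once.
Trained networks look in a picture, given as the dict that the camera call returned (one of the last four; its "shot" number tells which), for a name from the list of things; names that differ only in an ending like _2 or _b are one class to them, and where a whole thing is asked for, a point or a joint stands for the part that bears it (a point fixed in the world has none). Each returns a list of dicts, best first, with "p" (0 to 1); they miss things now and then, are a little off and sometimes report something else, mostly with a low value. They report only what shows in the picture. A call takes as long as a camera call. They do not tell look-alikes from the thing itself.
- nets.masks_of(picture, target): "mask" (384x512 bool, what is visible of it) and "box" ([left, top, right, bottom] in pixels, round what is visible of it).
- nets.mark_of(picture, target): "at" ([column, row] in pixels: a listed point, or the origin of a listed thing).
The state is a dict: "clock": time; "joint_pos": joint angles; "joint_velocities": joint speeds; "tau": joint torques, N m; "eef_pos": TCP position; "ee_rot": TCP orientation; "wrist_force": force on the tool from outside, world axes, zero at the start; "torque": the same for the moment, N m; "opening": finger opening in mm; "finger_force": force on a finger pad.
Only numpy, scipy, OpenCV 4.12 (cv2) and the standard library are available. Lean on these libraries where they do the work, as an engineer would, in place of code of your own. Each camera call takes 0.05 s, during which the arm holds its last target. There are 200 camera calls.

## Working session

There is one attempt and no reset: what is moved stays moved. The work goes in short steps, Python scripts to look and compute and a tool call to move; the robot and the scene stay as the last step left them, time stands still between calls to the robot, and variables do not carry over. Pictures are saved under pics/ and viewed, at most 10 in all, crops included, and the job is handed in when it is done.

Besides the shell and the picture viewer there is one more tool, called after "Emit:" by a JSON object that holds its "fn" and its "kwargs", one argument or row to a line. drive_tool: Moves the arm, as the interface text tells. Its arguments: {"type":"object","properties":{"slide":{"type":"array"},"turn":{"type":"array"},"grip":{"type":"number"}},"required":["slide","turn"]}

```bash
mkdir -p pics
cat > h.py <<'E'
import numpy as np, cv2
from station import ctrl, vision, nets
def ray(p,uv):
    K=p["mtx"];P=p["pose"];d=np.array([(uv[0]-K[0,2])/K[0,0],-(uv[1]-K[1,2])/K[1,1],-1.0])
    return P[:3,3],P[:3,:3]@d
def atz(p,uv,z):
    o,d=ray(p,uv);return o+d*(z-o[2])/d[2]
def atdepth(p,uv):
    o,d=ray(p,uv);return o+d*p["depth"][int(round(uv[1])),int(round(uv[0]))]
def save(p,n,box=None,s=1):
    c=p["color"][:,:,::-1]
    if box: c=c[box[1]:box[3],box[0]:box[2]]
    cv2.imwrite("pics/"+n,cv2.resize(c,None,fx=s,fy=s,interpolation=cv2.INTER_CUBIC))
E
python3 - <<'E'
from h import *
np.set_printoptions(precision=1,suppress=True)
Z=dict(rack=0,back_board=17,orange_mark=55,pointer_tab=65,green_cup=0,red_cup=0,white_cup=0,paint_jar=0,brush=0)
for n in("top","side"):
    p=vision.read_camera(n);save(p,n+".png",s=1.5);print(n,p["pose"][:3,3],p["mtx"][0,0])
    for t,z in Z.items():
        for r in nets.mark_of(p,t)[:4]: print(t,round(r["p"],2),np.array(r["at"]),atz(p,r["at"],z),atdepth(p,np.clip(r["at"],0,383)) if 0 else "")
print(ctrl.state())
E
```

```text
top [ 346.2   35.4 1095.4] 427.26580670692476
rack 0.57 [277.3 163.9] [633.6 -41.6   0. ] 
back_board 0.63 [280.7 157.1] [647.5 -49.5  17. ] 
orange_mark 0.47 [191.3 172.9] [595.4 177.3  55. ] 
pointer_tab 0.53 [229.6 155. ] [639.1  81.8  65. ] 
pointer_tab 0.25 [216.2 177.7] [581.  114.3  65. ] 
green_cup 0.71 [254.1 207.7] [516.3  19.8   0. ] 
green_cup 0.63 [311.3 226.4] [ 467.8 -127.7    0. ] 
green_cup 0.55 [207.6 233.9] [448.2 139.    0. ] 
green_cup 0.49 [251.4 244.8] [420.5  26.7   0. ] 
red_cup 0.85 [214.4 179.6] [590.7 123.9   0. ] 
white_cup 0.69 [318.  160.7] [ 642.7 -149.7    0. ] 
paint_jar 0.67 [380.8 191.4] [ 560.2 -312.5    0. ] 
brush 0.65 [170.3 203.2] [527.7 237.1   0. ] 
side [473.4 838.9 619.8] 440.5240132722821
rack 0.8 [218.1 186.6] [633.6 -49.9   0. ] 
back_board 0.98 [213.5 178.6] [645.2 -59.8  17. ] 
orange_mark 0.89 [220.1 230.2] [595.6 179.3  55. ] 
pointer_tab 0.62 [207.7 194.1] [635.7  72.4  65. ] 
pointer_tab 0.53 [267.7 204.4] [504.4 104.9  65. ] 
pointer_tab 0.21 [255.7 272.7] [517.5 301.   65. ] 
green_cup 0.8 [288.9 171.4] [ 458.7 -124.8    0. ] 
green_cup 0.78 [286.6 238.7] [463.6 137.3   0. ] 
green_cup 0.73 [268.9 202.7] [505.5  12.2   0. ] 
green_cup 0.62 [301.1 210.3] [430.9  38.7   0. ] 
red_cup 0.84 [224.3 236.3] [596.  134.6   0. ] 
white_cup 0.56 [220.8 164.6] [ 639.9 -152.7    0. ] 
paint_jar 0.77 [257.2 133.8] [ 553. -329.    0.] 
brush 0.68 [255.6 272.9] [522.9 238.5   0. ] 
{'clock': 1.0, 'joint_pos': array([ 1.1,  0.1,  1.5, -0. ,  1.5, -0.1]), 'joint_velocities': array([ 0.,  0.,  0.,  0.,  0., -0.]), 'tau': array([ -0. , -56.9, -50.1,  -0. ,   0. ,  -0. ]), 'eef_pos': array([200. , 565.7, 242.3]), 'ee_rot': array([-3.1,  0. ,  2.8]), 'wrist_force': array([ 0.5, -0.6, -0.7]), 'torque': array([0., 0., 0.]), 'finger_force': 0.0, 'opening': 85.57512733096642}
```

View pics/top.png

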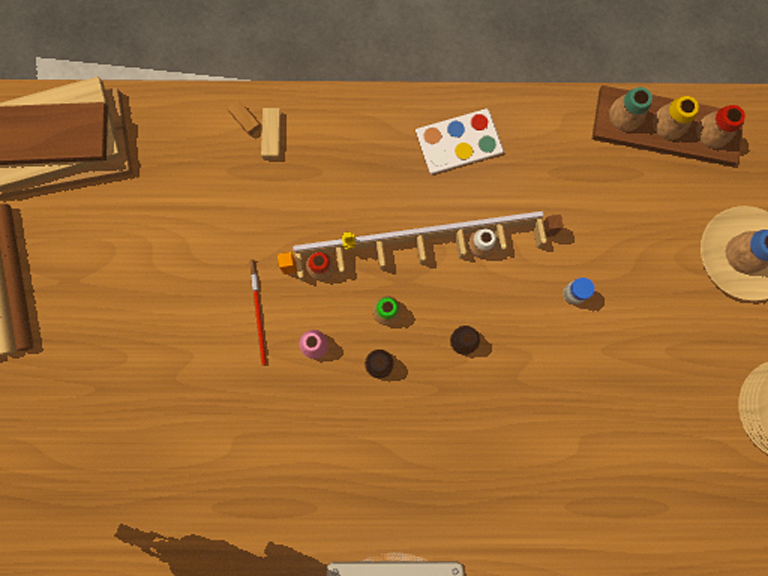

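View pics/side.png

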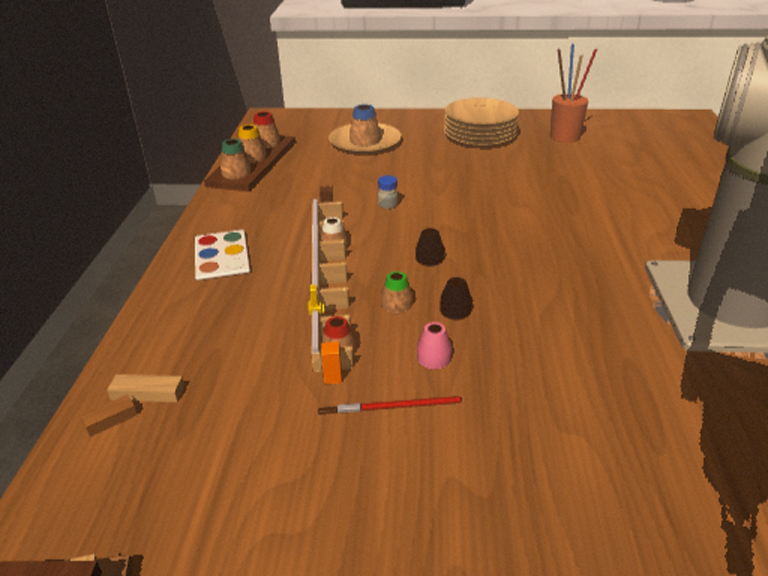

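The top view shows the orange post at about (286,261), which is the rack's left (+y) end, and the pointer at (348,240) over the second gap. The red cup (318,262) is in gap 1 and the white cup (486,240) in gap 5. The green cup stands at (387,308) and gap 3, between the dividers at 381 and 422, is empty. The black and pink look-alikes are on the robot's side. Next I'll refine these positions by colour.

Run:
```python
from h import *
from scipy.optimize import least_squares
np.set_printoptions(precision=1,suppress=True)
for n in("top","side"):
    p=vision.read_camera(n);hsv=cv2.cvtColor(p["color"],cv2.COLOR_RGB2HSV)
    def cen(lo,hi,z,box):
        m=cv2.inRange(hsv,lo,hi);k=np.zeros_like(m);k[box[1]:box[3],box[0]:box[2]]=1;m=m*k
        v,u=np.nonzero(m);b=[u.min(),v.min(),u.max(),v.max()]
        return len(u),b,atz(p,[u.mean(),v.mean()],z),atz(p,[(b[0]+b[2])/2,(b[1]+b[3])/2],z)
    B=[170,100,400,260] if n=="top" else [150,110,330,280]
    print(n,"green",cen((45,120,60),(80,255,255),50,B))
    print("orange",cen((8,220,170),(14,255,255),55,B))
    print("yellow",cen((24,180,120),(33,255,255),60,B))
    m=cv2.inRange(hsv,(0,0,110),(180,60,255))
    if n=="top": 
        k=np.zeros_like(m);cv2.line(k,(196,165),(362,142),255,9);m&=k
        v,u=np.nonzero(m);W=np.array([atz(p,a,42) for a in zip(u,v)])
        vx,vy,x0,y0=cv2.fitLine(W[:,:2].astype(np.float32),cv2.DIST_HUBER,0,.01,.01).ravel()
        s=(W[:,:2]-[x0,y0])@[vx,vy];print("rail",len(u),vx,vy,x0,y0,s.min(),s.max(),np.array([x0,y0])+[vx*s.min(),vy*s.min()],np.array([x0,y0])+[vx*s.max(),vy*s.max()])
        for a in[(299,265),(341,271),(383,267),(424,262),(465,257),(504,247),(543,245)]: pass
    save(p,n+"c.png",[185,130,385,240] if n=="top" else [190,115,320,265],4)
```

```text
top green (114, [np.int64(251), np.int64(198), np.int64(264), np.int64(212)], array([514.6,  12.1,  50. ]), array([515.4,  12.1,  50. ]))
orange (8, [np.int64(171), np.int64(212), np.int64(174), np.int64(240)], array([462.9, 220. ,  55. ]), array([462.3, 219.6,  55. ]))
yellow (60, [np.int64(228), np.int64(100), np.int64(314), np.int64(165)], array([688.8,   4. ,  60. ]), array([699.8, -22.2,  60. ]))
rail 515 0.14667578 -0.9891846 650.751 -48.44549 -218.76621748659164 208.64794440230793 [618.7 168. ] [ 681.4 -254.8]
side green (121, [np.int64(257), np.int64(181), np.int64(271), np.int64(193)], array([515.9,  23.9,  50. ]), array([516.2,  20. ,  50. ]))
orange (300, [np.int64(214), np.int64(228), np.int64(226), np.int64(255)], array([591.1, 213.3,  55. ]), array([591.6, 212.4,  55. ]))
yellow (20, [np.int64(207), np.int64(190), np.int64(215), np.int64(207)], array([627.1,  85.2,  60. ]), array([627.6,  81.4,  60. ]))
```

View pics/topc.png

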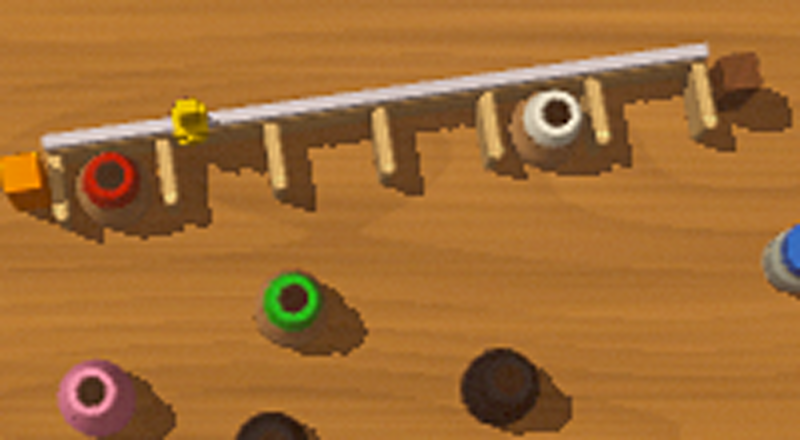

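View pics/sidec.png

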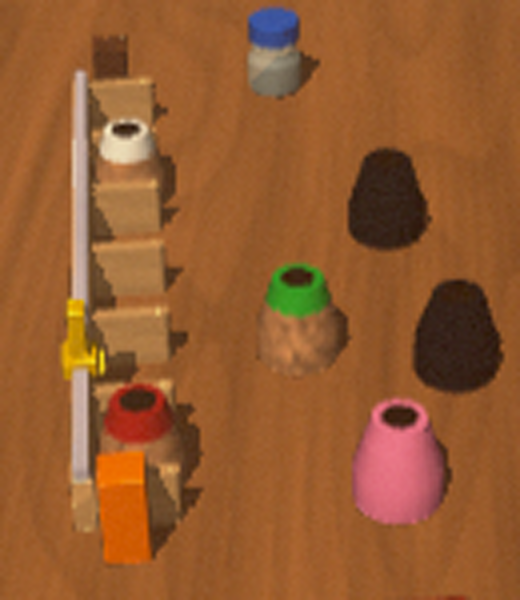

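Run:
```python
from h import *
from scipy.optimize import least_squares
np.set_printoptions(precision=1,suppress=True)
T=vision.read_camera("top");S=vision.read_camera("side")
t=lambda a,z:atz(T,(a[0]/4+185-.4,a[1]/4+130-.4),z)
s=lambda a,z:atz(S,(a[0]/4+190-.4,a[1]/4+115-.4),z)
ft=[(60,216),(168,200),(279,186),(386,170),(493,156),(602,140),(709,124)]
ys=[210,140,70,0,-70,-140,-210]
O=[];M=[]
for a,y in zip(ft,ys): O.append(t(a,34)[:2]);M.append((-29,y))
for a,y in zip([(180,466),(170,311),(164,244),(160,183),(154,82)],[210,70,0,-70,-210]): O.append(s(a,34)[:2]);M.append((-29,y)) 
for a,y in[((43,142),215),((708,50),-215)]: O.append(t(a,42)[:2]);M.append((21,y))
O=np.array(O);M=np.array(M,float)
def f(q): 
    c,n=np.cos(q[2]),np.sin(q[2]);return (M@np.array([[c,n],[-n,c]])+q[:2]-O)
r=least_squares(lambda q:f(q).ravel(),[629,-46,.147],loss="soft_l1",f_scale=3)
print(r.x[:2],r.x[2]);print(f(r.x))
c,n=np.cos(r.x[2]),np.sin(r.x[2]);R=np.array([[c,-n],[n,c]])
def rk(w): return R.T@(np.array(w)[:2]-r.x[:2])
for nm,w in dict(ora=t((15,170),55),ora_s=s((122,455),55),tab=t((188,102),77),tab_s=s((76,304),77),g=t((292,299),52),g_s=s((297,276),52),red=t((108,178),52),red_s=s((140,398),52),white=t((555,113),52)).items(): print(nm,w,rk(w))
```

```text
[630.4 -45.1] 0.1450877255743207
[[-1.3  0.1]
 [-1.7 -0.9]
 [-0.9  0.4]
 [-1.5 -0.6]
 [-0.8 -1.2]
 [-1.4 -0.2]
 [-2.1 -0.1]
 [ 1.2  2. ]
 [ 2.  -0.9]
 [ 1.1 -0.5]
 [ 1.   0.9]
 [ 2.  -1.9]
 [ 1.3  1.4]
 [ 1.1  1.6]]
ora [597.4 184.7  55. ] [  0.6 232.1]
ora_s [596.3 173.7  55. ] [ -2.1 221.4]
tab [635.4  76.3  77. ] [ 22.5 119.4]
tab_s [632.2  76.1  77. ] [ 19.3 119.7]
g [516.7  11.9  52. ] [-104.3   72.8]
g_s [517.    9.3  52. ] [-104.3   70.2]
red [593.2 126.9  52. ] [-12.  175.6]
red_s [593.5 124.2  52. ] [-12.1 172.8]
white [ 636.2 -154.6   52. ] [ -10.1 -109.3]
```

Emit:
{"fn": "drive_tool", "kwargs": {
  "slide": [
    [0, 0, 1],
    [0, 0, 1],
    [0, 0, 1],
    [0, 0, 1],
    [-0.69, -0.97, 0],
    [-0.69, -0.97, 0],
    [-0.69, -0.97, 0],
    [-0.69, -0.97, 0]
  ],
  "turn": [-0.87, -0.87, -0.87, -0.87, 0, 0, 0, 0],
  "grip": -1
}}

```text
clock: 2.2
eef_pos: [266.4, 496.4, 162.3]
ee_rot: [3.142, 0.0, -2.995]
wrist_force: [0.0, 0.6, -0.3]
opening: 0.1
finger_force: 0.0
```

Emit:
{"fn": "drive_tool", "kwargs": {
  "slide": [
    [-0.69, -0.97, 0],
    [-0.69, -0.97, 0],
    [-0.69, -0.97, 0],
    [-0.69, -0.97, 0],
    [-0.69, -0.97, 0],
    [-0.69, -0.97, 0],
    [-0.69, -0.97, 0],
    [-0.69, -0.97, 0]
  ],
  "turn": [0, 0, 0, 0, 0, 0, 0, 0]
}}

```text
clock: 3.2
eef_pos: [398.2, 358.9, 162.4]
ee_rot: [3.141, 0.0, -2.996]
wrist_force: [-0.3, 0.4, 0.6]
opening: -0.1
finger_force: 0.0
```

Emit:
{"fn": "drive_tool", "kwargs": {
  "slide": [
    [-0.69, -0.97, 0],
    [-0.69, -0.97, 0],
    [-0.69, -0.97, 0],
    [-0.69, -0.97, 0],
    [-0.69, -0.97, 0],
    [-0.69, -0.97, 0],
    [-0.69, -0.97, 0],
    [-0.69, -0.97, 0]
  ],
  "turn": [0, 0, 0, 0, 0, 0, 0, 0]
}}

```text
clock: 4.2
eef_pos: [530.0, 221.4, 162.3]
ee_rot: [3.142, 0.0, -2.996]
wrist_force: [0.1, -0.9, 0.9]
opening: -0.1
finger_force: 0.0
```

Emit:
{"fn": "drive_tool", "kwargs": {
  "slide": [
    [-0.69, -0.97, 0.5],
    [-0.69, -0.97, 0.5],
    [-0.69, -0.97, 0.5],
    [-0.69, -0.97, 0.5],
    [-0.69, -0.97, 0.5],
    [0, 0, 0],
    [0, 0, 0]
  ],
  "turn": [0, 0, 0, 0, 0, 0, 0]
}}

```text
clock: 5.08
eef_pos: [611.7, 136.1, 111.8]
ee_rot: [3.141, -0.001, -2.996]
wrist_force: [0.1, 0.7, 0.4]
opening: -0.3
finger_force: 0.0
```

```bash
cat >> h.py <<'E'
O=np.array([630.4,-45.1]);c,n=np.cos(.145),np.sin(.145);RR=np.array([[c,-n],[n,c]])
def rk(w): return RR.T@(np.array(w)[:2]-O)
E
python3 - <<'E'
from h import *
s=ctrl.state();print(s["clock"],s["eef_pos"],rk(s["eef_pos"]),s["ee_rot"])
p=vision.read_camera("side");save(p,"s2.png",[170,90,330,260],3.5)
E
```

```text
5.075 [611.68720532 136.08050175 111.81790621] [  7.66279006 181.98303368] [ 3.14121587e+00 -9.12872494e-04 -2.99585982e+00]
```

View pics/s2.png

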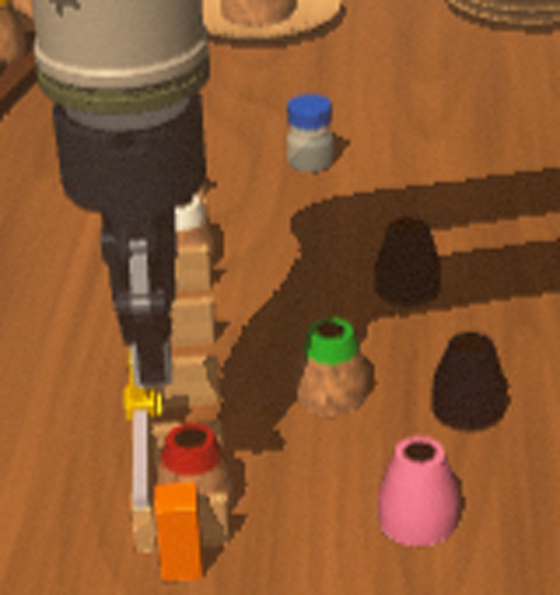

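The side view shows the closed finger above the rail, on the orange-post side of the pointer tab (tab at about (140,375)). I'll lower it and push.

Emit:
{"fn": "drive_tool", "kwargs": {
  "slide": [
    [-0.67, -1, 0],
    [0, -0.1, 0.8],
    [0, 0, 0.8],
    [0, 0, 0.6],
    [0, 0, 0]
  ],
  "turn": [0, 0, 0, 0, 0]
}}

```text
clock: 5.75
eef_pos: [626.5, 116.7, 66.0]
ee_rot: [3.141, -0.004, -2.995]
wrist_force: [-0.0, 0.9, 0.2]
opening: 0.0
finger_force: 0.0
```

Emit:
{"fn": "drive_tool", "kwargs": {
  "slide": [
    [0, -0.6, 0],
    [0, -0.6, 0],
    [0, -0.6, 0],
    [0, -0.6, 0],
    [0, -0.6, 0],
    [0, -0.6, 0],
    [0, -0.6, 0],
    [0, 0, 0]
  ],
  "turn": [0, 0, 0, 0, 0, 0, 0, 0]
}}

```text
clock: 6.75
eef_pos: [640.6, 31.9, 68.1]
ee_rot: [-3.141, -0.0, -2.997]
wrist_force: [-0.4, 0.4, -0.7]
opening: -0.2
finger_force: 0.0
```

Run:
```python
from h import *
s=ctrl.state();print(s["clock"],s["eef_pos"],rk(s["eef_pos"]),s["wrist_force"])
p=vision.read_camera("side");save(p,"s3.png",[170,90,330,260],3.5)
for r in nets.mark_of(p,"pointer_tab")[:2]: print(r,rk(atz(p,r["at"],65)))
```

```text
6.75 [640.55601866  31.8512926   68.08720742] [21.16831968 74.67629068] [-0.41753394  0.41191467 -0.71447373]
{'at': [209.9, 178.3], 'p': 0.51} [17.51361303 53.95885993]
```

View pics/s3.png

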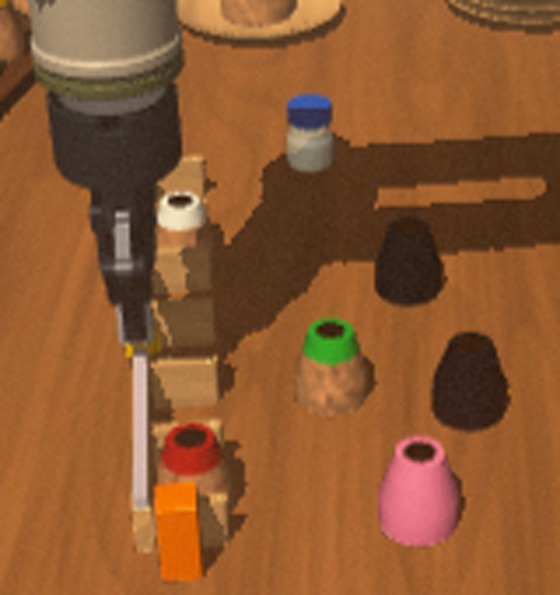

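The pointer is ahead of the finger, at rack y of about 54, and needs about 18 mm more.

Emit:
{"fn": "drive_tool", "kwargs": {
  "slide": [
    [0, -0.46, 0],
    [0, -0.46, 0],
    [0, 0, 0],
    [0, 0, 0],
    [0, 0.5, 0],
    [0, 0, -1],
    [0, 0, -1],
    [0, 0, -1]
  ],
  "turn": [0, 0, 0, 0, 0, 0, 0, 0]
}}

```text
clock: 7.85
eef_pos: [642.6, 24.9, 131.1]
ee_rot: [-3.141, 0.002, -2.995]
wrist_force: [-0.2, -0.3, 0.6]
opening: 0.2
finger_force: 0.0
```

Emit:
{"fn": "drive_tool", "kwargs": {
  "slide": [
    [1, 0.2, 0],
    [1, 0.2, 0],
    [1, 0.2, 0],
    [1, 0.2, 0],
    [1, 0.2, 0],
    [1, 0.2, 0],
    [1, 0.2, 0],
    [1, 0.2, 0]
  ],
  "turn": [0, 0, 0, 0, 0, 0, 0, 0],
  "grip": -0.5
}}

```text
clock: 8.85
eef_pos: [478.9, 33.1, 130.0]
ee_rot: [-3.141, 0.002, -2.996]
wrist_force: [-0.7, -0.1, 0.3]
opening: 21.2
finger_force: 0.0
```

Emit:
{"fn": "drive_tool", "kwargs": {
  "slide": [
    [0, 0, 0.4],
    [0, 0, 0.4],
    [0, 0, 0.4],
    [0, 0, 0],
    [0, 0, 0],
    [0, 0, 0]
  ],
  "turn": [0.92, 0.92, 0.92, 0.92, 0.92, 0]
}}

```text
clock: 9.6
eef_pos: [479.6, 33.1, 105.7]
ee_rot: [3.141, 0.002, 2.646]
wrist_force: [0.0, 1.2, 0.0]
opening: 21.7
finger_force: 0.0
```

Run:
```python
from h import *
s=ctrl.state();print(s["clock"],s["eef_pos"],rk(s["eef_pos"]),s["ee_rot"],s["opening"])
p=vision.read_camera("side");save(p,"s4.png",[170,90,330,260],3.5)
for r in nets.mark_of(p,"pointer_tab")[:2]: print(r,rk(atz(p,r["at"],65)))
hsv=cv2.cvtColor(p["color"],cv2.COLOR_RGB2HSV);m=cv2.inRange(hsv,(24,150,110),(33,255,255));m[:, :200]=0;m[:,222:]=0;m[:150]=0;m[230:]=0
v,u=np.nonzero(m);print(len(u),u.mean(),v.mean(),v.min(),v.max(),rk(atz(p,(u.mean(),v.min()),77)))
g=cv2.inRange(hsv,(45,120,60),(80,255,255));v,u=np.nonzero(g[150:230,230:300]);print(len(u),u.mean()+230,v.mean()+150)
```

```text
9.6 [479.61290907  33.09573943 105.73636705] [-137.90602462   99.16273912] [3.14075304e+00 1.82093029e-03 2.64604702e+00] 21.655636343709066
{'at': [264.9, 201.3], 'p': 0.69} [-98.25007648 155.19729613]
{'at': [206.1, 173.2], 'p': 0.45} [26.33064499 31.47892823]
16 210.6875 180.6875 170 185 [14.7756343  37.84387684]
123 264.0406504065041 187.96747967479675
```

View pics/s4.png

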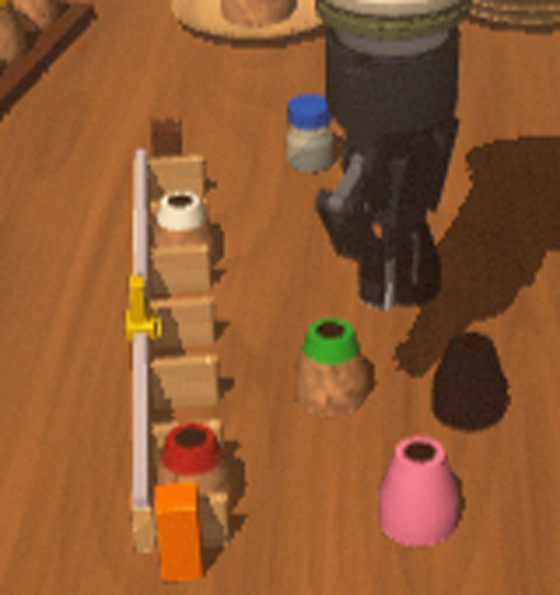

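The pointer now stands over the third gap, its tab at (137,290) between the 2nd and 3rd visible dividers. The gripper is behind the green cup (330,365). I'll lower it and push the cup diagonally to the front of the gap.

Emit:
{"fn": "drive_tool", "kwargs": {
  "slide": [
    [0, -0.1, 1],
    [0, 0, 1],
    [0, 0, 1],
    [0, 0, 0.9],
    [0, 0, 0.45],
    [0, 0, 0],
    [0, 0, 0]
  ],
  "turn": [0, 0, 0, 0, 0, 0, 0]
}}

```text
clock: 10.58
eef_pos: [478.6, 31.4, 18.1]
ee_rot: [3.141, 0.001, 2.646]
wrist_force: [-0.6, 0.2, -0.3]
opening: 20.9
finger_force: 0.0
```

Emit:
{"fn": "drive_tool", "kwargs": {
  "slide": [
    [-0.3, 0, 0],
    [-0.3, 0, 0],
    [-0.35, 0, 0],
    [-0.35, 0, 0],
    [-0.35, 0, 0],
    [-0.35, 0, 0],
    [0, 0, 0]
  ],
  "turn": [0, 0, 0, 0, 0, 0, 0]
}}

```text
clock: 11.45
eef_pos: [513.7, 12.0, 17.3]
ee_rot: [3.141, 0.001, 2.645]
wrist_force: [-0.5, -0.3, -0.0]
opening: 21.6
finger_force: 0.0
```

```bash
cat >> h.py <<'E'
def green():
    for nm in("top","side"):
        p=vision.read_camera(nm);hsv=cv2.cvtColor(p["color"],cv2.COLOR_RGB2HSV)
        k=np.zeros_like(hsv[:,:,0]);b=(235,140,290,215) if nm=="top" else (205,160,285,200);k[b[1]:b[3],b[0]:b[2]]=1
        g=cv2.inRange(hsv,(45,120,60),(80,255,255))*k;v,u=np.nonzero(g)
        if len(u): print(nm,len(u),rk(atz(p,(u.mean(),v.mean()),50 if nm=="top" else 46)),rk(atz(p,((u.min()+u.max())/2,v.min()+.0),52)))
    s=ctrl.state();print(s["clock"],s["eef_pos"],rk(s["eef_pos"]),s["ee_rot"][2],s["wrist_force"]);return p
E
python3 - <<'E'
from h import *
p=green();save(p,"s5.png",[170,90,330,260],3.5)
E
```

```text
side 13 [-66.4289399   65.31068794] [-67.35475024  63.54860147]
11.55 [513.13254064  12.32965681  17.19554741] [-107.73869295   73.77124471] 2.6452470712392766 [-0.78534569 -0.49043906  0.73217388]
```

View pics/s5.png

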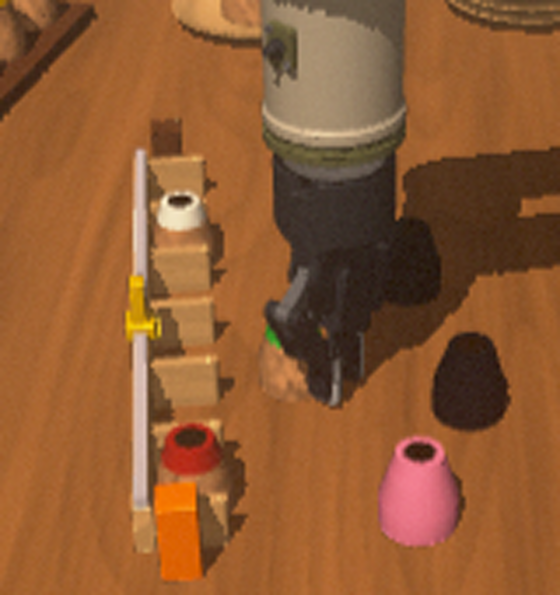

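Emit:
{"fn": "drive_tool", "kwargs": {
  "slide": [
    [-0.33, 0, 0],
    [-0.33, 0, 0],
    [-0.33, 0, 0],
    [-0.33, 0, 0],
    [-0.33, 0, 0],
    [0, 0, 0],
    [0, 0, 0]
  ],
  "turn": [0, 0, 0, 0, 0, 0, 0]
}}

```text
clock: 12.42
eef_pos: [542.1, -3.3, 17.3]
ee_rot: [3.142, 0.0, 2.645]
wrist_force: [-0.1, -0.3, 0.6]
opening: 21.3
finger_force: 0.0
```

Emit:
{"fn": "drive_tool", "kwargs": {
  "slide": [
    [0.5, 0, 0],
    [0.5, 0, 0],
    [0.5, 0, 0],
    [0, 0, 0],
    [0, 0, 0],
    [0, 0, 0],
    [0, 0, 0],
    [0, 0, 0]
  ],
  "turn": [0, 0, 0, -0.92, -0.92, -0.92, -0.92, -0.92]
}}

```text
clock: 13.42
eef_pos: [515.1, 11.4, 17.3]
ee_rot: [3.142, -0.0, -2.991]
wrist_force: [-0.8, -0.4, 0.3]
opening: 21.1
finger_force: 0.0
```

Run:
```python
from h import *
p=green();save(p,"s6.png",[170,90,330,260],3.5)
```

```text
side 108 [-53.97555564  41.02216923] [-54.66771027  24.12397925]
13.525 [515.20639946  11.33326643  17.31306542] [-105.83056827   72.48565365] -2.993498667492587 [ 0.17602297  0.40098218 -0.80091043]
```

View pics/s6.png

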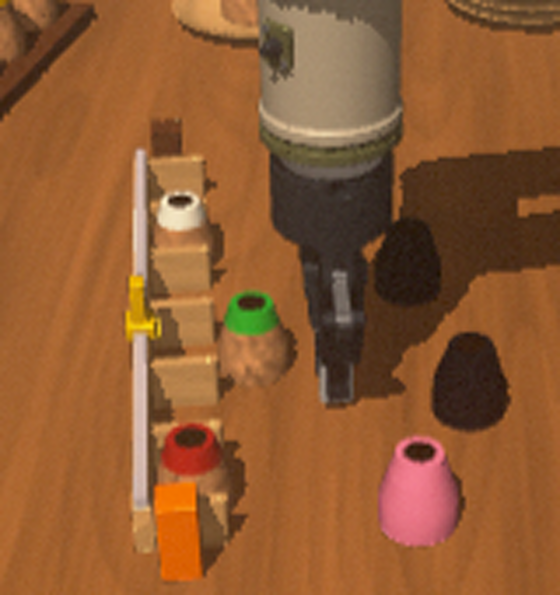

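Run:
```python
from h import *
p=vision.read_camera("side")
hsv=cv2.cvtColor(p["color"],cv2.COLOR_RGB2HSV)
print("ref",rk(atz(p,(264.04,187.97),46)),"now-ellipse",rk(atz(p,(241.3,176.2),52)))
```

```text
ref [-103.83515736   79.03844433] now-ellipse [-54.83438093  33.64161718]
```

The cup is upright at rack (-54, 34), right in front of the third gap. I'll centre the tool behind it and push straight in.

Emit:
{"fn": "drive_tool", "kwargs": {
  "slide": [
    [0, -0.94, 0],
    [0, -0.94, 0],
    [0, 0, 0],
    [-0.5, 0, 0],
    [-0.5, 0, 0],
    [-0.4, 0, 0],
    [-0.4, 0, 0],
    [0, 0, 0]
  ],
  "turn": [0, 0, 0, 0, 0, 0, 0, 0]
}}

```text
clock: 14.58
eef_pos: [557.6, -20.7, 17.4]
ee_rot: [-3.141, 0.001, -2.995]
wrist_force: [0.2, 0.1, 0.3]
opening: 21.4
finger_force: 0.0
```

Emit:
{"fn": "drive_tool", "kwargs": {
  "slide": [
    [-0.3, 0, 0],
    [-0.3, 0, 0],
    [-0.3, 0, 0],
    [-0.3, 0, 0],
    [0, 0, 0],
    [0, 0, 0]
  ],
  "turn": [0, 0, 0, 0, 0, 0]
}}

```text
clock: 15.32
eef_pos: [580.6, -17.5, 17.3]
ee_rot: [-3.142, 0.0, -2.996]
wrist_force: [0.9, -0.2, 0.1]
opening: 21.2
finger_force: 0.0
```

Run:
```python
from h import *
green()
```

```text
side 113 [-11.63707591  40.79869867] [-12.20374376  23.59347913]
15.425 [580.44438122 -17.4706432   17.30563516] [-45.43914692  34.55762047] -2.9954597045962212 [ 0.71134896  0.01883052 -0.01013657]
```

Emit:
{"fn": "drive_tool", "kwargs": {
  "slide": [
    [-0.1, 0, 0],
    [-0.1, 0, 0],
    [0, 0, 0],
    [0, 0, 0]
  ],
  "turn": [0, 0, 0, 0]
}}

```text
clock: 15.92
eef_pos: [584.1, -16.9, 17.1]
ee_rot: [3.141, -0.001, -2.995]
wrist_force: [-4.3, -0.7, 2.2]
opening: 21.5
finger_force: 2.0
```

Run:
```python
from h import *
green()
```

```text
side 111 [-10.02214518  40.89332438] [-11.02946526  23.45892698]
16.025 [584.07404491 -16.91540436  17.10583997] [-41.76734545  34.58257364] -2.9954927151789077 [-4.32833065 -1.17284237  1.72859973]
```

Contact force has appeared, so the cup is against the board. I'll back off and check.

Emit:
{"fn": "drive_tool", "kwargs": {
  "slide": [
    [0.3, 0, 0],
    [0.5, 0, 0],
    [1, 0, 0],
    [1, 0, 0],
    [1, 0, -0.5],
    [0, 0, -1],
    [0, 0, -1],
    [0, 0, 0]
  ],
  "turn": [0, 0, 0, 0, 0, 0, 0, 0]
}}

```text
clock: 17.02
eef_pos: [510.6, -28.2, 69.1]
ee_rot: [-3.14, 0.004, -2.996]
wrist_force: [0.3, 0.5, -0.4]
opening: 21.2
finger_force: 0.0
```

Run:
```python
from h import *
p=green();save(p,"s7.png",[170,90,330,260],3.5)
```

```text
top 3 [-8.95572335 51.71825523] [-3.5320938  50.54331846]
side 110 [-9.88240887 40.8870331 ] [-11.02946526  23.45892698]
17.125 [509.08215709 -27.94985291  66.94860552] [-117.56665563   34.49968172] -2.995530559288431 [-0.80497169  0.11809046  0.7718411 ]
```

View pics/s7.png

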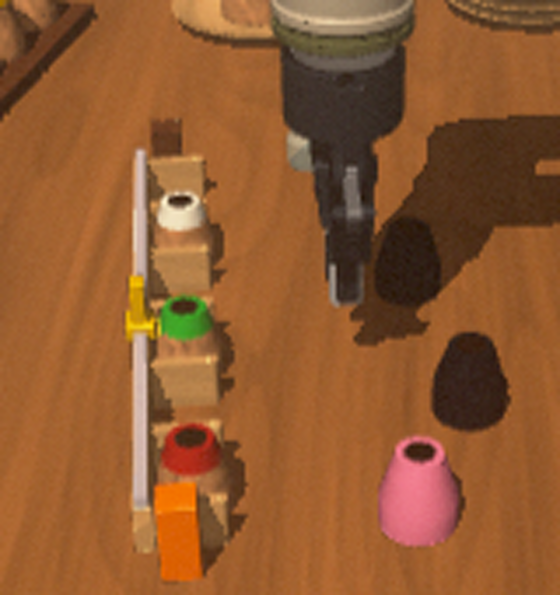

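The green cup stands upright in the third gap at (186,335), against the board, at about rack (-10, 34). The pointer (138,300) is over that gap, and the red and white cups have not moved.

```bash
python3 -c "
from station import ctrl
print(ctrl.close_job())"
```

```text
the job is handed in; nothing more can be done
None
```

I pushed the yellow pointer over the third gap and the green-rimmed cup upright into that gap against the back board, then handed the job in; the last picture showed the red and white cups in place, but I didn't re-measure the jar or brush, and no verdict came back.

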